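# Shut the leaf of a drill jig and lock it with its hitch pin

### The job

The gear is loaded and the drill jig can be locked for drilling: push the jig's open leaf over past upright so that it drops fully shut over the gear. Then push the hitch pin from the bench through the cross hole above the leaf's tongue until its head stops against the clevis, and swing the pin's wire loop over the top of the clevis so that it lies down over the pin's tip. Leave the gear in its nest and the other things on the bench where they are.

Things in the scene. Friction and masses are not known exactly. Their poses are not given: they have to be found in the camera images.
- drill_jig: Leaf drill jig, fixed on the bench: dark steel base plate 114 x 188 x 16 mm (x, y, z); origin on the bench surface under the centre of the gear nest, z up. Hinge of the leaf on its -y side, clevis (two upright steel cheeks with a cross hole) on its +y side. Overhead, keep arm and wrist clear of a wall shelf (0.48 m up, over the back of the bench) and a machine hood (0.4 m up, beyond the clevis).
- leaf_hinge (a point): Middle of the leaf's hinge line, at y = -55 mm from the jig's origin, 64 mm above the bench; x along the hinge line, y towards the clevis, z up. A stop with a rubber buffer, 91 mm high, stands 11 to 24 mm behind it (-y); the open leaf leans on it.
- leaf (a joint): Angle of the leaf on its hinge, rad: 0 = fully shut (level, over the gear), 1.57 = upright, 1.8 = open, leaning back to the jig's -y on the stop (where it starts). The hinge turns freely: short of upright the leaf falls back open, past upright its own weight (about 300 g) swings it shut in under a second; there is no catch.
- leaf_tab (a point): Middle of the rounded thumb tab at the leaf's free end, 152 mm from the hinge line. The leaf is an aluminium plate 12 mm thick, 56 mm wide over the first 98 mm from the hinge, then a tongue 21 mm wide to 163 mm. Open, the tab is about 0.21 m above the bench, leaning to the jig's -y. Shut, the leaf's top is 70 mm above the bench (76 mm at the wear pad in the clevis).
- cross_hole (a point): Centre of the mouth of the cross hole, on the clevis face that looks to the jig's -x, 85.5 mm above the bench; x points into the hole (the jig's +x, the way the pin goes in), z up. The hole is 18 mm square, level, bevelled 2 mm at the mouth, and runs through both cheeks (each 12 mm thick, 24 mm apart): 48 mm to the far face. The cheeks are 30 mm wide along y and end 18 mm above the hole's centre.
- pin_head (a point): Hitch pin, loose, about 180 g, lying level: centre of its dark steel head, 12 mm above the bench; x along the pin to its tip, z up. The head is 24 mm wide (y) and high, from x = -24 to +14 mm; its front face is the shoulder. From there a square 14 x 14 mm shank runs on (4 mm play in the hole), tapered over the last 12 mm to an 8 mm tip at x = +80 mm. Grip the head across y here.
- pin_shoulder (a point): Centre of the pin's shoulder, the front face of the head that stops against the clevis: 14 mm ahead of pin_head along x, same axes.
- loop (a joint): Angle of the wire loop on the pin's head, rad. It pivots across the head at x = -18 mm from pin_head, is 92 mm long, 47 mm wide, of 5 mm wire, 22 g. 1.9 = leaning 24 degrees back behind upright, away from the tip (where it starts); 1.5 = upright; 0 = lying forward along the pin, its end across the tip. It turns freely and falls to either side of upright; with the pin home it clears the cheeks.
- loop_end (a point): Middle of the far end of the wire loop, 92 mm from its pivot.
- gear_centre (a point): Steel gear, 56 mm across and 28 mm high with its hub up, loose in the nest of the jig between four dowels: its centre, half-way up, 38 mm above the bench.
- spanner: Combination spanner lying flat, 177 x 39 x 8 mm; origin under its middle, y along it. Not part of the job.
- tape: Black roll of tape lying flat, 66 mm across, 19 mm high; origin under its centre. Not part of the job.
- carton: Small brown carton, 61 x 75 x 45 mm; origin under its centre. Not part of the job.
- pliers: Pliers with red handles lying flat, 179 x 58 x 14 mm; origin under the middle, y along them. Not part of the job.
- u_joint: Grey universal joint lying on the bench, 165 x 70 x 52 mm; origin under its middle, y along it. Not part of the job.
Things that resemble listed ones, but are neither listed nor needed, are in the scene too. What is shaped like the part that bears gear_centre but blue is not meant.

How it is judged:
On the way, in this order (a step that is already met when the one before it is completed fails the run):
1. the leaf is fully shut (value of joint leaf below 0.05 rad and z of gear_centre in the frame of drill_jig below 0.044 m and horizontal distance between gear_centre and drill_jig below 0.01 m), for 0.2 s.
2. the hitch pin is home in the cross hole, with the leaf shut under it (value of joint leaf below 0.05 rad and distance between pin_shoulder and cross_hole below 0.009 m and x of pin_shoulder in the frame of cross_hole above -0.006 m and angle between the x axis of pin_head and the x axis of cross_hole, either way round below 0.2 rad), for 0.2 s.
3. the loop lies over the pin's tip (all of step 2 and value of joint loop below 0.2 rad), for 0.2 s.
At the end, for the whole second after the job is handed in: Leaf shut (within 0.05 rad), pin through the cross hole with its shoulder within 6 mm of the clevis face and 9 mm of the hole's mouth centre and in line within 0.2 rad, loop down over the tip (below 0.2 rad), gear still in its nest (within 10 mm, not lifted more than 6 mm) (all of step 3 and z of gear_centre in the frame of drill_jig below 0.044 m and horizontal distance between gear_centre and drill_jig below 0.01 m); the robot touches nothing.
It fails at once if a bystander (spanner, tape, carton, pliers, universal joint) moved more than 40 mm (distance of any of spanner, tape, carton, pliers, u_joint from where it was at the start of the episode above 0.04 m).
It also fails if it takes over 64 s, if anything falls off the work surface, if the arm or the gripper's body presses on something with over 40 N, if the wrist force passes 120 N, or if a joint passes its speed limit or range.

### The arm

A 6-joint arm with a two-finger parallel gripper is mounted at the origin on a cart in front of the work surface, level with it; the furniture and walls round the work are solid. World frame = base frame: x ahead of the robot, y to its left, z up, the work surface at z = 0. Lengths are in m, angles in rad, forces in N, time in s.
With the tool pointing down it reaches from about 0.275 to 1 m from the base axis. Payload 8.4 kg.
Tool frame: the origin (TCP) lies at the very end of the fingers, on their centre line; the grasp point (between the pads) lies grasp_offset behind it (grasp_offset is the distance from the TCP to the grasp point, in m); x points along the fingers, y is the direction in which the jaws open and shut, and the axes are right-handed (so a half turn about x gives the same grasp; the last joint's range is limited). The gripper opens to 85 mm and grips with 20 to 120 N. Pads are 22 mm wide; open, the fingers measure 114 mm over their backs; the gripper's body (76 mm by 85 mm) begins 54 mm behind the grasp point. The pads swing forward as they close: fully open they stand 13 mm farther back than shut.
Start: joints at [-1.102, 0.353, 1.633, -0, 1.155, -0.002], TCP at [0.283, -0.557, 0.231] pointing down, gripper open.
Joint ranges: [-2.63, 2.63], [-0.92, 2.1], [0.06, 2.66], [-1.3, 4.44], [0, 2.69], [-3.02, 3.02]. Speed limits (rad/s): [2.22, 2.22, 2.79, 3.14, 3.14, 3.14].

### API

Orientations are given as a unit quaternion [w, x, y, z].
In Python, from bench import sense, read_camera, job_done, grasp_offset gives the robot as it stands. The module is installed in compiled form; this text tells all that it offers.
- The arm moves only by the tool play_rows, never from a script. Its argument "motion" is a list of rows, each a list of 6 numbers: the shift along the world's x, y, z in m, then the turn, a rotation vector about the world's x, y, z in degrees. In form: [[x, y, z, rx, ry, rz], ...]. A call has 1 to 10 rows; each row is the pose to reach, as a shift and turn from the pose measured when the call began; what a row does not reach only later rows make up. A row lasts 1/8 s, in which the tool goes at most 62.5 mm and 10.7 degrees, less where a joint would pass 70% of its speed; a pose out of reach is approached as far as the arm can. A call with a gripper value outside its range is refused whole. "grip" is the opening, from 0 (shut) to 1 (fully open), set as the call begins (left out, the last holds). The fingers move at their own pace and stop on an object; "force" is the grip in N (left out, the last holds). Time passes only in rows, so rows that repeat a pose let the fingers close. It gives the time, the measured TCP pose, the force and the opening at its end, in the units of the state.
- sense(): the state, without advancing time (a new reading comes with each control period).
- read_camera(name): name is "scene" or "top" or "wrist"; returns a dict with "img" (480x640x3 uint8, red, green, blue), "range_z" (480x640 float32, m along the optical axis (not along the pixel's ray), 0 where there is no reading), "camera_matrix" (3x3 intrinsics, pixels), "D" ([k1, k2, p1, p2, k3] as OpenCV has them; the pictures are not rectified), "origin" and "attitude" of the camera in the world; the wrist camera has in their place "mount" (4x4, takes a point from camera to tool coordinates, whose origin is the TCP and whose axes are the tool frame's). Camera axes: x right, y down, z forward; pixel columns grow to the right and rows downward; lengths in m; the calibration is good to about 2 mm. A picture is of the moment at which its call begins: read the wrist's pose just before it.
- job_done(): hands the job in, once; it reports no verdict.
The state is a dict: "time": time; "joint_positions": joint angles; "joint_vel": joint speeds; "joint_efforts": joint torques, N m; "eef_pos": TCP position; "tcp_rot": TCP orientation; "ft_force": force on the tool from outside, world axes, zero at the start; "torque": the same for the moment, N m; "grip_width": opening from 0.0 (shut) to 1.0 (fully open).
Only numpy, scipy, OpenCV 4.12 (cv2) and the standard library are available. Lean on these libraries where they do the work, as an engineer would, in place of code of your own. Each camera call takes 0.05 s, during which the arm holds its last target.

## Working session

There is one attempt and no reset: what is moved stays moved. The work goes in short steps, Python scripts to look and compute and a tool call to move; the robot and the scene stay as the last step left them, time stands still between calls to the robot, and variables do not carry over. Pictures are saved under pics/ and viewed, and the job is handed in when it is done.

Besides the shell and the picture viewer there is one more tool, called after "Emit:" in YAML: its name, and indented under it one key for each argument. play_rows: Moves the arm, as the interface text tells. Its arguments: {"type":"object","properties":{"motion":{"type":"array","items":{"type":"array","items":{"type":"number"}}},"grip":{"type":"number"},"force":{"type":"number"}},"required":["motion"]}

```bash
mkdir -p pics
cat > h.py <<'E'
import numpy as np, cv2
from bench import sense, read_camera, job_done, grasp_offset
from scipy.spatial.transform import Rotation as R
def rot(q): return R.from_quat([q[1],q[2],q[3],q[0]]).as_matrix()
def cam(name):
    s=sense(); c=read_camera(name)
    if 'mount' in c:
        T=np.eye(4);T[:3,:3]=rot(s['tcp_rot']);T[:3,3]=s['eef_pos'];T=T@np.array(c['mount'])
    else:
        T=np.eye(4);a=np.array(c['attitude']);T[:3,:3]=rot(a) if a.size==4 else a;T[:3,3]=c['origin']
    c['T']=T;return c
def rays(c,uv):
    uv=np.array(uv,float).reshape(-1,1,2)
    n=cv2.undistortPoints(uv,np.array(c['camera_matrix']),np.array(c['D']))[:,0]
    return np.c_[n,np.ones(len(n))]
def plane(c,uv,z):
    d=rays(c,uv)@c['T'][:3,:3].T;o=c['T'][:3,3]
    return o+d*((z-o[2])/d[:,2])[:,None]
def depth(c,uv):
    uv=np.array(uv).reshape(-1,2); z=np.array([c['range_z'][int(v),int(u)] for u,v in uv])
    return (rays(c,uv)*z[:,None])@c['T'][:3,:3].T+c['T'][:3,3]
def proj(c,P):
    Ti=np.linalg.inv(c['T']);P=np.array(P,float).reshape(-1,3)
    return cv2.projectPoints(P@Ti[:3,:3].T+Ti[:3,3],np.zeros(3),np.zeros(3),np.array(c['camera_matrix']),np.array(c['D']))[0][:,0]
def save(n,img): cv2.imwrite('pics/'+n+'.png',img[:,:,::-1])
def cloud(c):
    v,u=np.mgrid[0:480,0:640]
    d=rays(c,np.c_[u.ravel(),v.ravel()])*c['range_z'].ravel()[:,None]
    P=(d@c['T'][:3,:3].T+c['T'][:3,3]).reshape(480,640,3); P[c['range_z']==0]=np.nan
    return P
E
python3 - <<'E'
from h import *
print(sense()); print(grasp_offset)
for n in ['scene','top','wrist']:
    c=cam(n); save(n+'0',c['img']); print(n,c['T'].round(3).tolist(),np.array(c['camera_matrix']).round(1).tolist(),(c['range_z']>0).mean())
E
```

```text
{'time': 0.0, 'joint_positions': array([-1.10241633e+00,  3.53680314e-01,  1.63413237e+00, -1.20370947e-05,
        1.15518516e+00, -2.40552626e-03]), 'joint_vel': array([ 1.20271197e-03,  2.79725787e-04, -1.61215753e-03, -8.54815140e-04,
        4.02261010e-06,  1.25542054e-03]), 'joint_efforts': array([-3.06237498e-04, -6.05248046e+01, -3.42060900e+01,  1.13021376e-04,
        9.36672790e-03,  1.66640598e-05]), 'eef_pos': array([ 0.28327199, -0.55658969,  0.23054234]), 'tcp_rot': array([-0.16443408, -0.6874877 , -0.16539905,  0.68772469]), 'ft_force': array([-0.45511531,  0.19781875,  0.15728168]), 'torque': array([ 0.01163168, -0.02854003,  0.04257227]), 'grip_width': 0.9958399001700956}
0.0187
scene [[0.723, -0.363, 0.588, -0.051], [-0.691, -0.394, 0.606, -0.787], [0.012, -0.844, -0.535, 0.529], [0.0, 0.0, 0.0, 1.0]] [[477.8, 0.0, 313.1], [0.0, 477.8, 246.3], [0.0, 0.0, 1.0]] 0.996123046875
top [[0.028, -0.982, 0.185, 0.236], [-0.999, -0.032, -0.019, -0.248], [0.025, -0.185, -0.983, 1.338], [0.0, 0.0, 0.0, 1.0]] [[560.1, 0.0, 317.4], [0.0, 560.1, 232.3], [0.0, 0.0, 1.0]] 0.996044921875
wrist [[0.454, -0.855, -0.249, 0.346], [-0.891, -0.436, -0.127, -0.526], [0.0, 0.279, -0.96, 0.373], [0.0, 0.0, 0.0, 1.0]] [[411.5, 0.0, 324.2], [0.0, 411.5, 237.5], [0.0, 0.0, 1.0]] 0.9959895833333333
```

View pics/scene0.png

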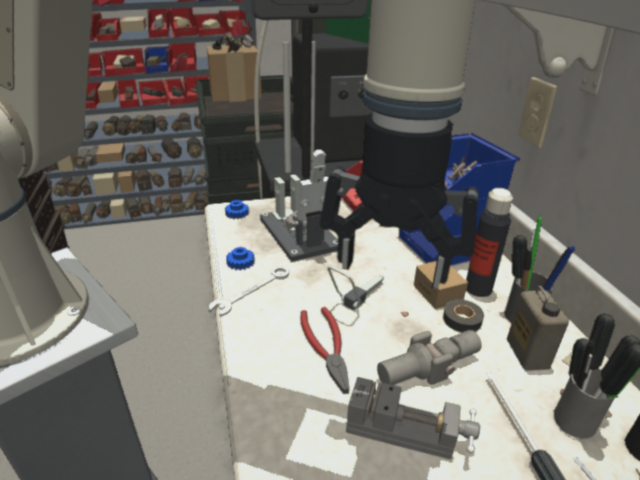

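View pics/top0.png

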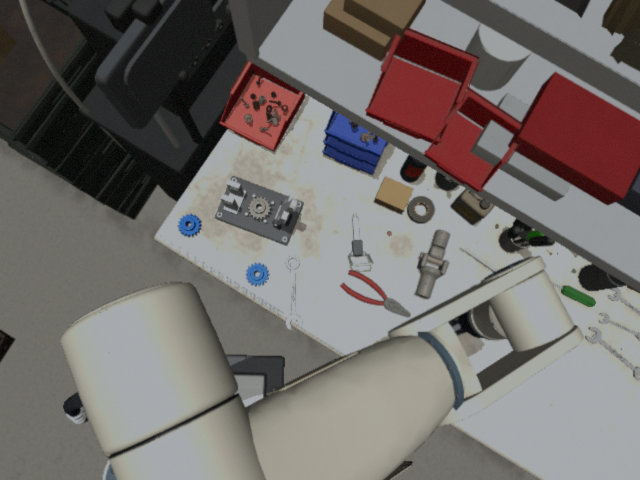

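View pics/wrist0.png

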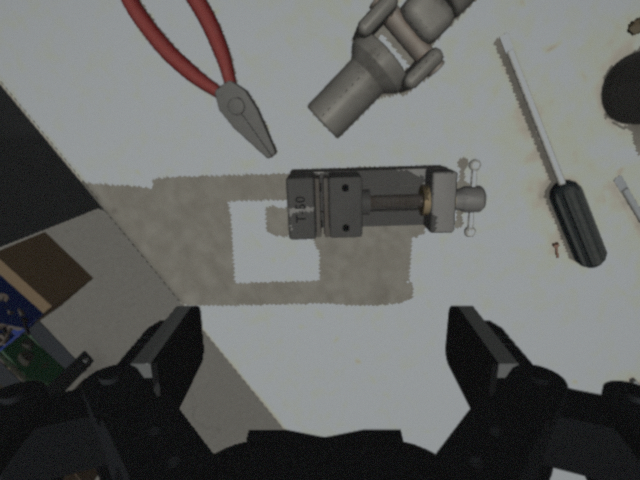

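Run:
```python
from h import *
c=cam('top'); np.savez('/tmp/top.npz',**{k:c[k] for k in c if k not in('x',)})
save('topjig',cv2.resize(c['img'][160:260,190:330],None,fx=5.5,fy=5.5,interpolation=cv2.INTER_CUBIC))
save('toppin',cv2.resize(c['img'][200:290,310:410],None,fx=6,fy=6,interpolation=cv2.INTER_CUBIC))
s=cam('scene')
save('scj',cv2.resize(s['img'][140:340,200:400],None,fx=3,fy=3,interpolation=cv2.INTER_CUBIC))
P=cloud(c)
for u,v in [(260,208),(230,190),(290,212),(233,183),(357,245),(357,262),(355,220)]: print(u,v,P[v,u].round(3))
```

```text
260 208 [ 0.538 -0.135  0.026]
230 190 [ 0.574 -0.064  0.051]
290 212 [ 0.499 -0.212  0.168]
233 183 [ 0.576 -0.078  0.106]
357 245 [ 0.456 -0.369  0.027]
357 262 [ 0.419 -0.372  0.   ]
355 220 [ 0.519 -0.364  0.016]
```

View pics/topjig.png

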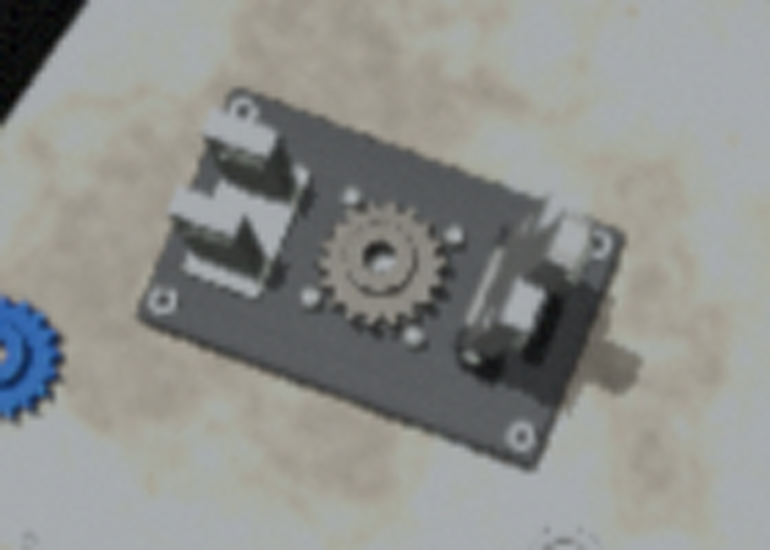

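View pics/toppin.png

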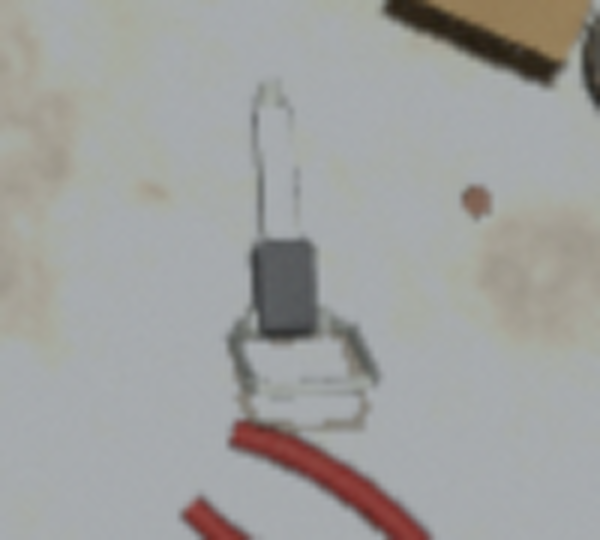

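View pics/scj.png

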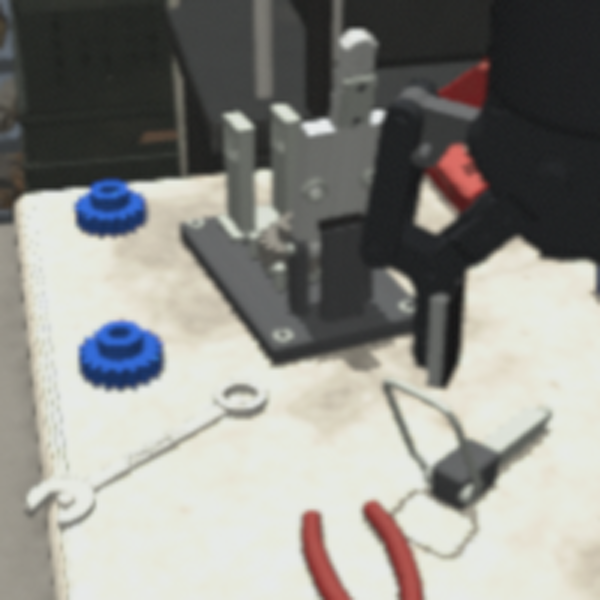

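Run:
```python
from h import *
c=cam('top');P=cloud(c);im=c['img'].astype(int)
v,u=np.mgrid[0:480,0:640]
box=(u>190)&(u<330)&(v>160)&(v<260)
dark=(im.max(2)<110)
m=(box&dark&(P[...,2]>0.008)&(P[...,2]<0.024)).astype(np.uint8)
n,l,st,_=cv2.connectedComponentsWithStats(m);i=1+st[1:,4].argmax();m=(l==i)
q=plane(c,np.c_[u[m],v[m]],0.016)[:,:2]
r=cv2.minAreaRect((q*1000).astype(np.float32));print('plate',r,cv2.boxPoints(r))
# gear: z 0.03-0.055
g=box&(P[...,2]>0.027)&(P[...,2]<0.036)&(np.hypot(u-259,v-208)<18)
print('gear',g.sum(),(P[g].min(0)+P[g].max(0))/2,P[g].min(0),P[g].max(0))
# pin head
b=(u>345)&(u<370)&(v>225)&(v<262)
m=b&(im.max(2)<120)&(P[...,2]>0.012)
q=plane(c,np.c_[u[m],v[m]],0.024)[:,:2]
r=cv2.minAreaRect((q*1000).astype(np.float32));print('head',m.sum(),r,cv2.boxPoints(r))
# shank by height
m=(u>345)&(u<370)&(v>205)&(v<243)&(P[...,2]>0.009)&(P[...,2]<0.03)
print('shank',m.sum(),np.nanmedian(P[m],0));q=P[m][:,:2]
(vx,vy,x0,y0)=cv2.fitLine((q*1000).astype(np.float32),cv2.DIST_HUBER,0,.01,.01).ravel();print(np.degrees(np.arctan2(vy,vx)),x0,y0,q[:,0].max())
# leaf points
m=(P[...,2]>0.1)&(P[...,2]<0.25)&box&(u>265)
print('leaf',P[m].min(0),P[m].max(0),P[m][P[m][:,2].argmax()])
# cheek tops
m=(P[...,2]>0.096)&(P[...,2]<0.11)&box&(u<255)
n,l,st,ce=cv2.connectedComponentsWithStats(m.astype(np.uint8))
for k in range(1,n):
  if st[k,4]>8: print('cheek',st[k,4],P[l==k].mean(0),P[l==k].min(0),P[l==k].max(0),ce[k])
# overhead
for a,lo,hi in (('shelf',.4,.6),):
  mm=(P[...,2]>lo)&(P[...,2]<hi)&(u>250)&(v<250); print(P[mm].min(0),mm.sum())
s=cam('scene');S=cloud(s)
mm=(S[...,2]>.3)&(S[...,2]<.55)&(S[...,0]>.3)
```

```text
plate ((535.9901733398438, -131.80413818359375), (188.0824432373047, 114.6497802734375), 70.84810638427734) [[ 450.98566  -201.83359 ]
 [ 559.28986  -239.44716 ]
 [ 620.9947    -61.77469 ]
 [ 512.6905    -24.161118]]
gear 91 [ 0.53715656 -0.1329531   0.03155474] [ 0.50315525 -0.16581095  0.02713438] [ 0.57115787 -0.10009525  0.03597511]
head 187 ((457.05145263671875, -367.9697570800781), (72.79662322998047, 50.16359329223633), 11.289482116699219) [[ 416.44727 -350.49884]
 [ 426.26758 -399.69177]
 [ 497.65564 -385.44067]
 [ 487.83533 -336.24774]]
shank 179 [ 0.49439854 -0.36650639  0.01771581]
4.6667523 497.42377 -366.23526 0.5342953960899286
leaf [ 0.48407096 -0.22829734  0.10057976] [ 0.54376958 -0.18087271  0.22618216] [ 0.50919351 -0.21862241  0.22618216]
cheek 75 [ 0.57451737 -0.07814927  0.10305445] [ 0.56497238 -0.09352391  0.09616934] [ 0.58326682 -0.0631756   0.1095208 ] [233.26666667 184.01333333]
cheek 79 [ 0.54049868 -0.06643912  0.10302307] [ 0.53132546 -0.08212339  0.09687939] [ 0.55054188 -0.04999134  0.10935977] [227.24050633 198.36708861]
[ 0.37726093 -0.77191194  0.48527485] 43574
```

Run:
```python
from h import *
c=cam('top');P=cloud(c)
for u in range(255,620,40):
  for v in range(0,300):
    if P[v,u,2]<0.4: print('shelf edge',u,v,P[v-2,u].round(3));break
s=cam('scene');S=cloud(s)
for p in [(300,5),(365,8),(270,14),(340,12)]: print(p,S[p[1],p[0]].round(3))
t=sense();M=rot(t['tcp_rot']);print(M.round(3))
```

```text
shelf edge 255 64 [ 0.672 -0.156  0.499]
shelf edge 295 88 [ 0.634 -0.222  0.496]
shelf edge 335 112 [ 0.597 -0.288  0.491]
shelf edge 375 135 [ 0.56  -0.352  0.492]
shelf edge 415 159 [ 0.523 -0.417  0.491]
shelf edge 455 182 [ 0.486 -0.479  0.496]
shelf edge 495 206 [ 0.45  -0.542  0.494]
shelf edge 535 230 [ 0.413 -0.603  0.496]
shelf edge 575 254 [ 0.378 -0.667  0.492]
shelf edge 615 278 [ 0.342 -0.728  0.494]
(300, 5) [ 0.663 -0.004  0.435]
(365, 8) [ 0.781 -0.076  0.429]
(270, 14) [0.608 0.025 0.419]
(340, 12) [ 0.735 -0.048  0.421]
[[-0.     0.454 -0.891]
 [ 0.    -0.891 -0.454]
 [-1.    -0.     0.   ]]
```

Emit:
play_rows:
  motion:
    - [0.03, 0.04, 0, 0, 0, -6]
    - [0.06, 0.08, 0, 0, 0, -12]
    - [0.09, 0.12, 0, 0, 0, -18]
    - [0.12, 0.16, 0, 0, 0, -24]
    - [0.15, 0.2, 0, 0, 0, -30]
    - [0.175, 0.24, 0, 0, 0, -38]
    - [0.202, 0.279, 0, 0, 0, -46]
    - [0.202, 0.279, 0, 0, 0, -46]
    - [0.202, 0.279, 0, 0, 0, -46]
  grip: 0
  force: 40

```text
time: 1.58
eef_pos: [0.4853, -0.2782, 0.2312]
tcp_rot: [0.116, -0.697, 0.116, 0.698]
ft_force: [-0.4, 0.5, -0.2]
grip_width: 0.002
```

Run:
```python
from h import *
c=cam('wrist'); save('w1',c['img'])
O=np.array([.536,-.132,0]);Y=np.array([.328,.945,0])
print((sense()['eef_pos']-O)@Y,sense()['joint_positions'].round(2))
```

```text
-0.1552744423029379 [-0.52  0.25  1.78 -0.    1.11  1.38]
```

View pics/w1.png

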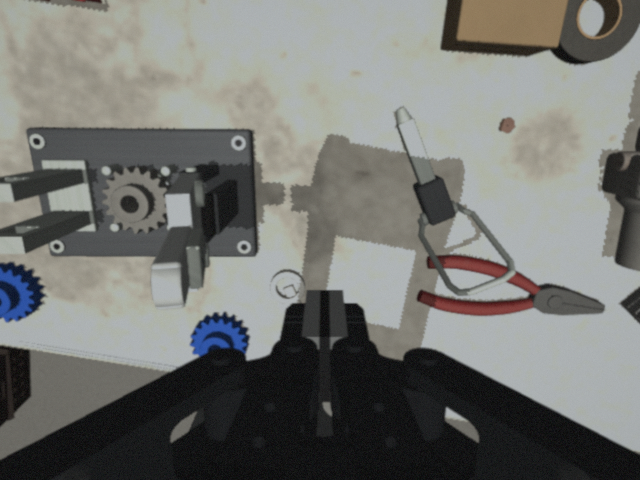

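Emit:
play_rows:
  motion:
    - [0, 0, -0.03, 0, 0, 0]
    - [0, 0, -0.059, 0, 0, 0]
    - [0.007, 0.019, -0.059, 0, 0, 0]
    - [0.013, 0.038, -0.059, 0, 0, 0]
    - [0.02, 0.057, -0.059, 0, 0, 0]
    - [0.027, 0.079, -0.059, 0, 0, 0]
    - [0.034, 0.1, -0.059, 0, 0, 0]
    - [0.036, 0.106, -0.059, 0, 0, 0]
    - [0.036, 0.106, -0.059, 0, 0, 0]
    - [0.036, 0.106, 0, 0, 0, 0]

```text
time: 2.88
eef_pos: [0.5183, -0.1721, 0.2283]
tcp_rot: [0.117, -0.695, 0.116, 0.7]
ft_force: [0.9, -0.2, -0.1]
grip_width: -0.003
```

Run:
```python
from h import *
c=cam('top'); save('t2',cv2.resize(c['img'][140:290,190:410],None,fx=3.5,fy=3.5))
c=cam('wrist'); save('w2',c['img'])
```

```text
(no output)
```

View pics/t2.png

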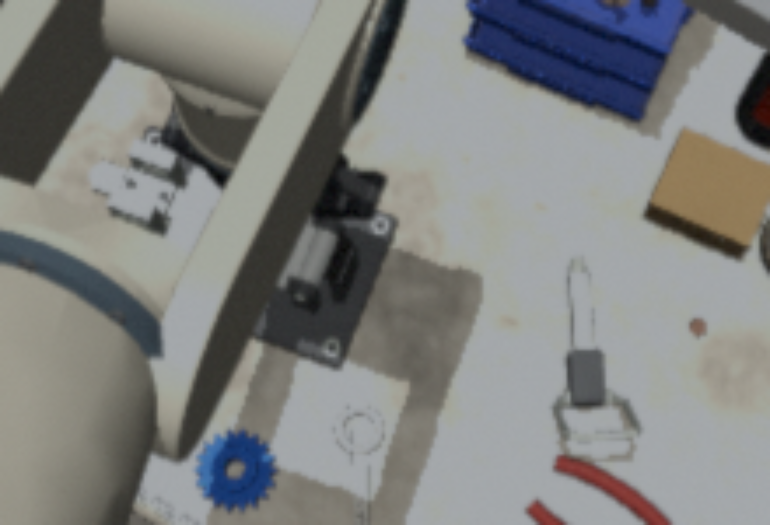

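View pics/w2.png

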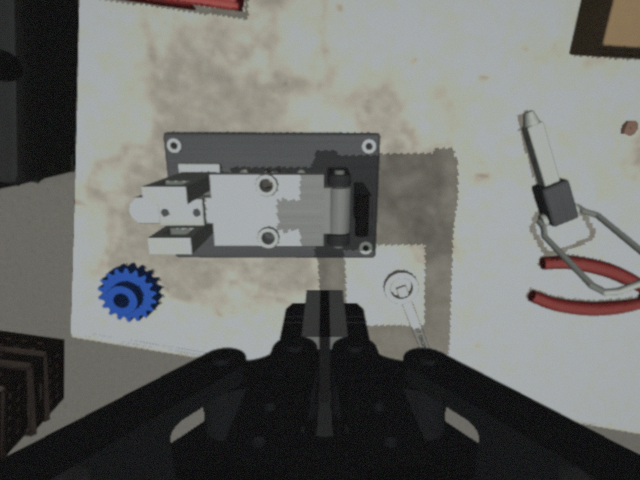

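Run:
```python
from h import *
c=cam('wrist');P=cloud(c);im=c['img'].astype(int)
v,u=np.mgrid[0:480,0:640]
b=(u>120)&(u<215)&(v>160)&(v<260)
m=(b&(abs(P[...,2]-.1035)<.004)).astype(np.uint8)
n,l,st,ce=cv2.connectedComponentsWithStats(m)
for k in range(1,n):
  if st[k,4]>60:
    q=plane(c,np.c_[u[l==k],v[l==k]],.1035)[:,:2]*1000
    r=cv2.minAreaRect(q.astype(np.float32));print('cheek',st[k,4],r,np.median(P[l==k][:,2]))
for p in [(230,190),(230,235),(300,185),(140,210),(165,212)]: print(p,depth(c,[p]).round(4))
bolts=[(174,146),(369,146),(365,248)]
print(plane(c,bolts,.018).round(4))
# pin head
m=((u>525)&(u<590)&(v>170)&(v<235)&(im.max(2)<95)&(P[...,2]>.01)).astype(np.uint8)
n,l,st,ce=cv2.connectedComponentsWithStats(m);k=1+st[1:,4].argmax()
q=plane(c,np.c_[u[l==k],v[l==k]],.024)[:,:2]*1000
print('head',st[k],cv2.minAreaRect(q.astype(np.float32)))
print('tip',plane(c,[(529,114)],.014))
print('hole roi'); save('w2c',cv2.resize(c['img'][90:300,500:640],None,fx=3,fy=3))
```

```text
cheek 861 ((578.30126953125, -80.19659423828125), (31.10434341430664, 12.308572769165039), 71.13056182861328) 0.1035155140421935
cheek 796 ((544.8834228515625, -68.6602783203125), (31.16585350036621, 13.17592716217041), 71.0086441040039) 0.10338526844060597
(230, 190) [[ 0.5656 -0.1148  0.0685]]
(230, 235) [[ 0.5329 -0.1014  0.0691]]
(300, 185) [[ 0.5521 -0.1665  0.0694]]
(140, 210) [[ 0.5736 -0.044   0.0692]]
(165, 212) [[ 0.5666 -0.0648  0.077 ]]
[[ 0.6122 -0.0705  0.018 ]
 [ 0.5581 -0.2286  0.018 ]
 [ 0.4718 -0.198   0.018 ]]
head [ 536  171   42   64 1427] ((464.2876892089844, -364.1205749511719), (56.863006591796875, 34.82806396484375), 6.209305763244629)
tip [[ 0.53881493 -0.36474392  0.014     ]]
hole roi
```

View pics/w2c.png

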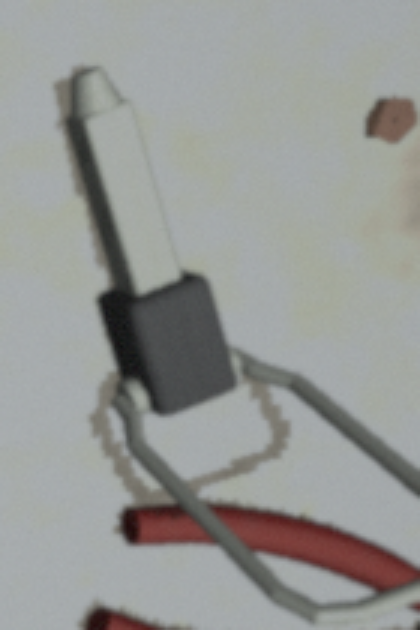

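Run:
```python
from h import *
c=cam('wrist')
p=np.array([(133,297),(203,273),(238,386),(164,412)])/3+[500,90]
q=plane(c,p,.024)[:,:2];print(q.round(4),q.mean(0),np.linalg.norm(np.diff(q,axis=0),axis=1))
d=(q[0]+q[1]-q[2]-q[3]);print(np.degrees(np.arctan2(d[1],d[0])))
print('tip top', plane(c,[np.array([95,68])/3+[500,90]],.013))
```

```text
[[ 0.4735 -0.359 ]
 [ 0.4739 -0.3789]
 [ 0.4376 -0.3828]
 [ 0.4368 -0.3612]] [ 0.45546131 -0.37045748] [0.01992036 0.03644974 0.02162352]
4.77656079107282
tip top [[ 0.53766055 -0.36585831  0.013     ]]
```

Emit:
play_rows:
  motion:
    - [-0.01, -0.033, 0, 0, 0, 4]
    - [-0.02, -0.066, 0, 0, 0, 8]
    - [-0.03, -0.1, 0, 0, 0, 12]
    - [-0.04, -0.135, 0, 0, 0, 16]
    - [-0.05, -0.168, -0.03, 0, 0, 20]
    - [-0.058, -0.198, -0.065, 0, 0, 23.5]
    - [-0.058, -0.198, -0.098, 0, 0, 23.5]
    - [-0.058, -0.198, -0.098, 0, 0, 23.5]
  grip: 1

```text
time: 4.08
eef_pos: [0.461, -0.3703, 0.1311]
tcp_rot: [-0.026, -0.706, -0.029, 0.707]
ft_force: [-0.1, 0.4, -0.6]
grip_width: 1.003
```

Run:
```python
from h import *
c=cam('wrist'); save('w3',c['img']); print(sense()['eef_pos'],rot(sense()['tcp_rot']).round(3))
c=cam('scene'); save('s3',c['img'])
```

```text
[ 0.46234538 -0.37086479  0.13308631] [[-0.     0.078 -0.997]
 [ 0.002 -0.997 -0.078]
 [-1.    -0.002 -0.   ]]
```

View pics/w3.png

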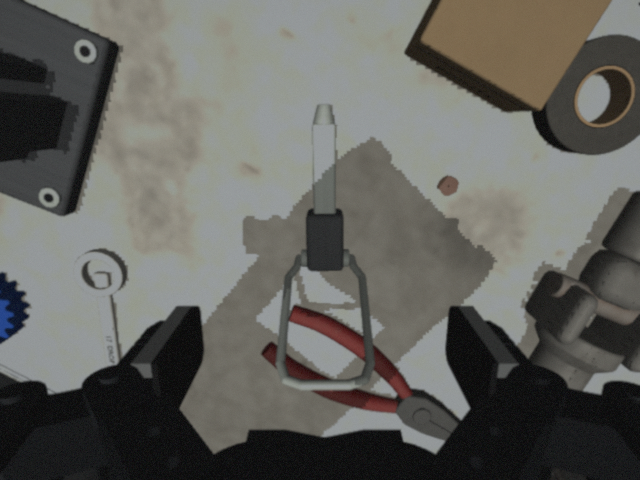

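View pics/s3.png

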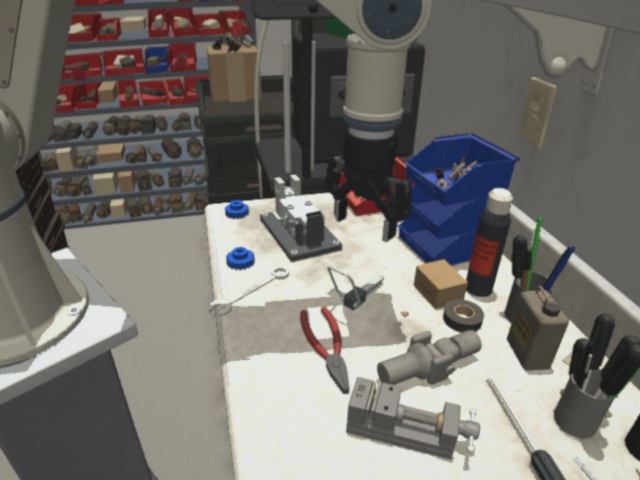

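Run:
```python
from h import *
c=cam('wrist');s=sense();M=rot(s['tcp_rot'])
save('w3c',cv2.resize(c['img'][90:400,260:400],None,fx=2.5,fy=2.5) if 0 else cv2.resize(c['img'][190:290,270:380],None,fx=6,fy=6))
print(proj(c,[s['eef_pos']+M@[-.0187,0,0]]),[proj(c,[s['eef_pos']+M@[d,0,0]]).round(0).tolist() for d in (0,.05,.12)])
```

```text
[[319.76309018 336.39452805]] [[[320.0, 311.0]], [[321.0, 265.0]], [[322.0, 229.0]]]
```

View pics/w3c.png

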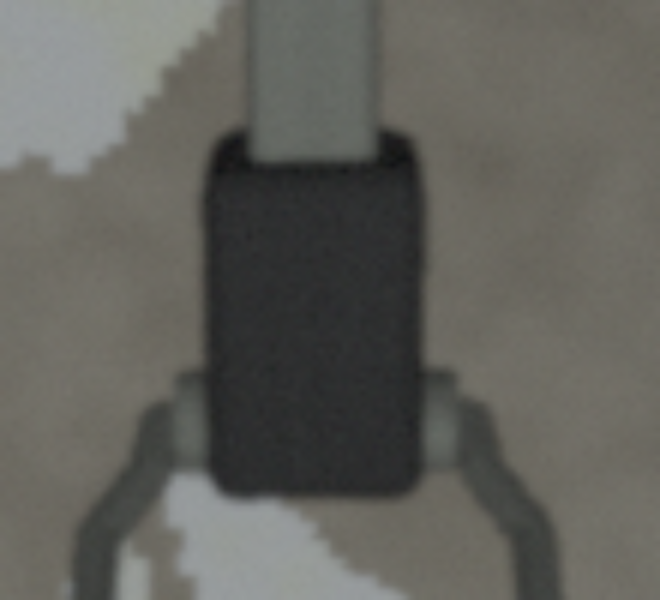

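Run:
```python
from h import *
c=cam('wrist');s=sense();M=rot(s['tcp_rot'])
q=plane(c,[(322.4,216),(322.4,272.7),(324,106)],.024);print(q.round(4))
rel=(q-s['eef_pos'])@M;print('tool frame',rel.round(4),s['eef_pos'])
```

```text
[[ 0.4754 -0.3715  0.024 ]
 [ 0.4373 -0.3745  0.024 ]
 [ 0.5415 -0.3673  0.024 ]]
tool frame [[ 0.1119  0.0005 -0.0106]
 [ 0.1117  0.0005  0.0276]
 [ 0.1122  0.0015 -0.0768]] [ 0.4643522  -0.37171246  0.13582933]
```

Run:
```python
from h import *
for i in range(3):
  s=sense();print(s['time'],s['eef_pos'],s['joint_positions'].round(4),s['joint_vel'].round(4),s['ft_force'].round(2)); read_camera('top')
```

```text
4.275 [ 0.4643522  -0.37171246  0.13582933] [-0.6785  0.4102  1.785   0.002   0.9422  0.812 ] [ 0.0018 -0.0101 -0.0023 -0.0012 -0.0039 -0.0003] [-0.24  0.41 -0.42]
4.325 [ 0.46445376 -0.37168878  0.13596317] [-0.6784  0.41    1.785   0.002   0.9421  0.812 ] [ 0.003  -0.0033  0.0006  0.0014 -0.0028 -0.0003] [ 0.75 -0.62 -0.41]
4.375 [ 0.46443457 -0.37168423  0.13594681] [-0.6784  0.4099  1.7851  0.002   0.942   0.812 ] [ 0.001  -0.0014  0.0041  0.0002 -0.0032  0.0001] [ 0.09  0.01 -0.05]
```

Emit:
play_rows:
  motion:
    - [-0.003, -0.0005, -0.03, 0, 0, 0]
    - [-0.003, -0.0005, -0.06, 0, 0, 0]
    - [-0.003, -0.0005, -0.085, 0, 0, 0]
    - [-0.003, -0.0005, -0.105, 0, 0, 0]
    - [-0.003, -0.0005, -0.12, 0, 0, 0]
    - [-0.003, -0.0005, -0.126, 0, 0, 0]
    - [-0.003, -0.0005, -0.126, 0, 0, 0]

```text
time: 5.3
eef_pos: [0.4614, -0.3722, 0.0098]
tcp_rot: [0.029, 0.708, 0.027, -0.705]
ft_force: [0.2, -0.3, -0.0]
grip_width: 0.999
```

Run:
```python
from h import *
c=cam('wrist'); save('w4',c['img']); s=sense();print(s['eef_pos'],s['ft_force'])
```

```text
[ 0.46161385 -0.37235053  0.01019978] [-0.4133263  -0.63721545  0.89325186]
```

View pics/w4.png

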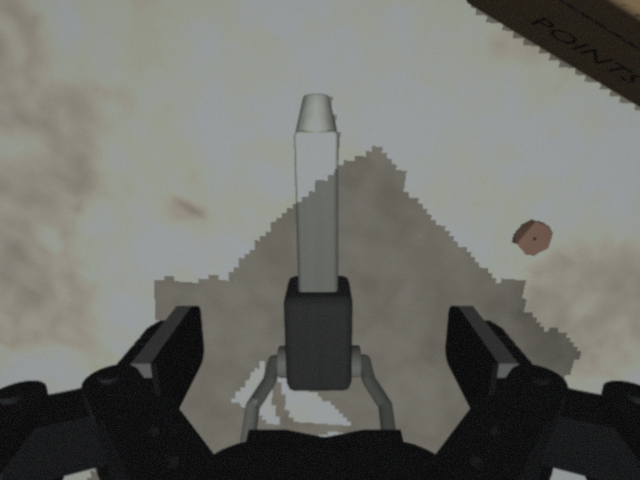

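Emit:
play_rows:
  motion:
    - [0, 0, -0.006, 0, 0, 0]
    - [0, 0, -0.006, 0, 0, 0]
    - [0, 0, -0.006, 0, 0, 0]
    - [0, 0, -0.006, 0, 0, 0]
    - [0, 0, -0.006, 0, 0, 0]
    - [0, 0, -0.006, 0, 0, 0]
    - [0, 0, -0.006, 0, 0, 0]
    - [0, 0, -0.006, 0, 0, 0]
  grip: 0
  force: 70

```text
time: 6.35
eef_pos: [0.4619, -0.3726, 0.0047]
tcp_rot: [0.029, 0.708, 0.027, -0.705]
ft_force: [-1.0, 0.9, 6.1]
grip_width: 0.265
```

Run:
```python
from h import *
c=cam('wrist'); save('w5',c['img']); s=sense();print(s['eef_pos'],s['ft_force'],s['grip_width'])
c=cam('scene'); save('s5',cv2.resize(c['img'][180:380,250:450],None,fx=3,fy=3))
```

```text
[ 0.46194874 -0.37256236  0.00468135] [0.15659423 1.05945013 6.1135244 ] 0.2636489312349891
```

View pics/w5.png

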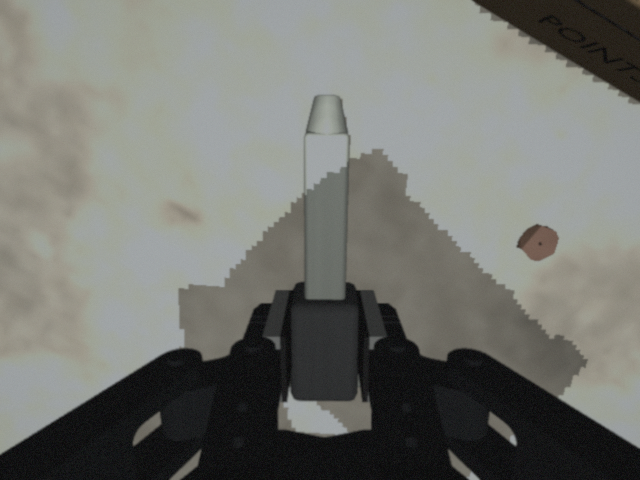

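View pics/s5.png

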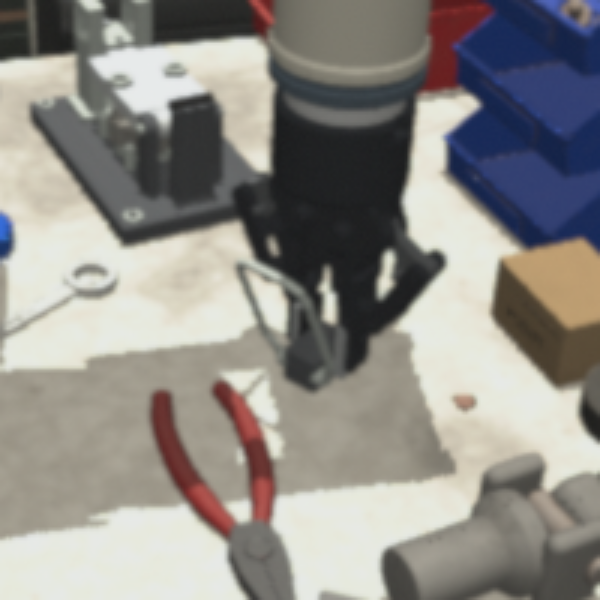

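Run:
```python
from h import *
c=cam('wrist');s=sense();M=rot(s['tcp_rot'])
save('w5c',cv2.resize(c['img'][80:410,270:385],None,fx=1.8,fy=1.8))
for n,uv,z in (('tip',(325.5,96),.016),('shoulder top of shank',(325,298),.019),('headfront top',(325,304),.024)):
  q=plane(c,[uv],z);print(n,q.round(4),((q-s['eef_pos'])@M).round(4))
```

```text
tip [[ 0.5387 -0.3685  0.016 ]] [[-0.0109  0.0021 -0.0769]]
shoulder top of shank [[ 0.4741 -0.3736  0.019 ]] [[-0.0143  0.002  -0.0121]]
headfront top [[ 0.4742 -0.3735  0.024 ]] [[-0.0193  0.002  -0.0123]]
```

View pics/w5c.png

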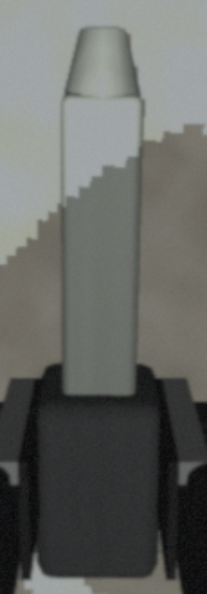

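Emit:
play_rows:
  motion:
    - [0, 0, 0.02, 0, 0, 0]
    - [0, 0, 0.05, 0, 0, 0]
    - [0, 0, 0.08, 0, 0, 0]
    - [0, 0, 0.105, 0, 0, 0]
    - [0, 0, 0.115, 0, 0, 0]
    - [0, 0, 0.115, 0, 0, 0]

```text
time: 7.25
eef_pos: [0.4621, -0.3727, 0.1204]
tcp_rot: [0.029, 0.709, 0.027, -0.704]
ft_force: [0.9, -0.5, -2.8]
grip_width: 0.262
```

Emit:
play_rows:
  motion:
    - [-0.001, 0.015, 0, 0, 0, -1]
    - [-0.004, 0.045, 0, 0, 0, -3]
    - [-0.007, 0.085, 0, 0, 0, -6]
    - [-0.01, 0.13, 0, 0, 0, -9]
    - [-0.013, 0.175, 0, 0, 0, -12]
    - [-0.016, 0.22, 0, 0, 0, -15]
    - [-0.018, 0.265, 0, 0, 0, -18]
    - [-0.02, 0.305, 0, 0, 0, -21]
    - [-0.022, 0.33, 0, 0, 0, -23]
    - [-0.022, 0.34, 0, 0, 0, -23.6]

```text
time: 8.5
eef_pos: [0.4387, -0.031, 0.1196]
tcp_rot: [-0.115, 0.699, -0.118, -0.696]
ft_force: [0.0, -0.5, -2.2]
grip_width: 0.266
```

Run:
```python
from h import *
c=cam('wrist'); c=cam('wrist'); save('w6',c['img']); s=sense();print(s['time'],s['eef_pos'],s['ft_force'],s['grip_width'],rot(s['tcp_rot']).round(3))
c=cam('scene'); save('s6',c['img'])
```

```text
8.6 [ 0.43948686 -0.03189068  0.11990982] [ 0.83231499  0.22359115 -1.83221431] 0.26029066536274525 [[ 0.004 -0.325 -0.946]
 [-0.005 -0.946  0.325]
 [-1.     0.004 -0.005]]
```

View pics/w6.png

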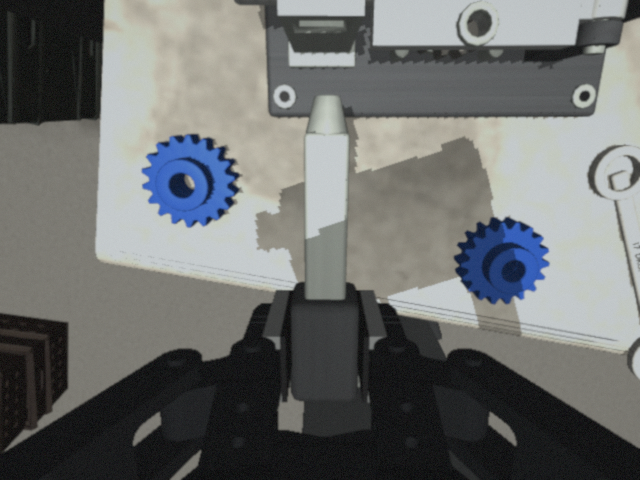

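View pics/s6.png

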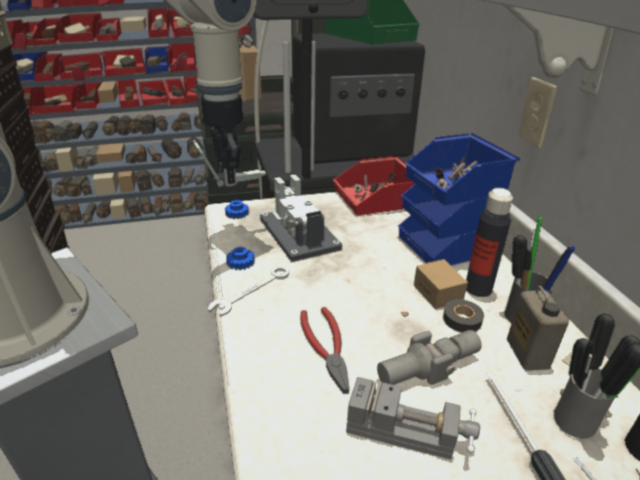

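Emit:
play_rows:
  motion:
    - [0, 0, -0.015, 0, 0, 0]
    - [0, 0, -0.03, 0, 0, 0]
    - [0, 0, -0.042, 0, 0, 0]
    - [0, 0, -0.042, 0, 0, 0]
    - [0, 0, -0.042, 0, 0, 0]

```text
time: 9.28
eef_pos: [0.4399, -0.0327, 0.0781]
tcp_rot: [-0.115, 0.699, -0.118, -0.696]
ft_force: [-0.5, -0.4, -1.8]
grip_width: 0.266
```

Run:
```python
from h import *
c=cam('wrist'); c=cam('wrist'); save('w7',cv2.resize(c['img'][0:240,200:440],None,fx=2.5,fy=2.5)); s=sense();print(s['time'],s['eef_pos'],rot(s['tcp_rot']).round(3))
P=cloud(c);M=rot(s['tcp_rot']);Q=(P-s['eef_pos'])@M
v,u=np.mgrid[0:480,0:640]
m=((abs(P[...,2]-.1035)<.003)&(v<200)).astype(np.uint8)
n,l,st,ce=cv2.connectedComponentsWithStats(m)
for k in range(1,n):
  if st[k,4]>60: q=plane(c,np.c_[u[l==k],v[l==k]],.1035);q=(q-s['eef_pos'])@M;print(st[k],q.min(0),q.max(0),P[l==k].mean(0))
```

```text
9.375 [ 0.44014539 -0.03259724  0.07842251] [[ 0.005 -0.325 -0.946]
 [-0.005 -0.946  0.325]
 [-1.     0.004 -0.006]]
```

View pics/w7.png

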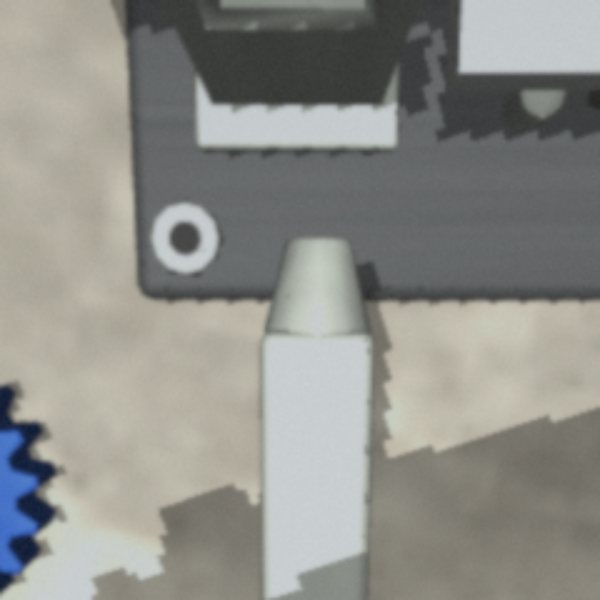

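Run:
```python
from h import *
c=cam('wrist'); s=sense();M=rot(s['tcp_rot'])
save('w7b',cv2.resize(c['img'][0:70,260:380],None,fx=6.5,fy=6.5,interpolation=cv2.INTER_CUBIC))
f=lambda p:np.array(p)/2.5+[200,0]
def t(n,p,z): q=plane(c,[f(p)],z);print(n,((q-s['eef_pos'])@M).round(4),q.round(4))
t('pin shoulder taper',(316.5,336),.0925)
t('pin back',(313,598),.0925)
t('pin tip',(319,238),.0895)
for n,p in (('a',(185,237)),): t('bolt',p,.018)
P=cloud(c)
for r in (0,4,8,12,20,30,40): print(r,[P[r,uu].round(3).tolist() for uu in (300,316,330)])
```

```text
pin shoulder taper [[-0.0136  0.0025 -0.0665]] [[ 0.5022 -0.0565  0.0925]]
pin back [[-0.0139  0.0021 -0.0335]] [[ 0.471  -0.0453  0.0925]]
pin tip [[-0.0106  0.0028 -0.0779]] [[ 0.5128 -0.0605  0.0895]]
bolt [[ 0.0609 -0.0216 -0.0816]] [[ 0.5246 -0.039   0.018 ]]
0 [[0.543, -0.062, 0.076], [0.541, -0.066, 0.076], [0.54, -0.071, 0.076]]
4 [[0.542, -0.061, 0.075], [0.54, -0.066, 0.077], [0.539, -0.07, 0.076]]
8 [[0.541, -0.061, 0.076], [0.539, -0.066, 0.075], [0.538, -0.07, 0.077]]
12 [[0.54, -0.061, 0.073], [0.539, -0.065, 0.074], [0.537, -0.07, 0.074]]
20 [[0.54, -0.06, 0.063], [0.539, -0.065, 0.063], [0.537, -0.07, 0.063]]
30 [[0.541, -0.059, 0.046], [0.539, -0.065, 0.046], [0.537, -0.07, 0.046]]
40 [[0.541, -0.058, 0.025], [0.539, -0.065, 0.025], [0.537, -0.071, 0.026]]
```

View pics/w7b.png

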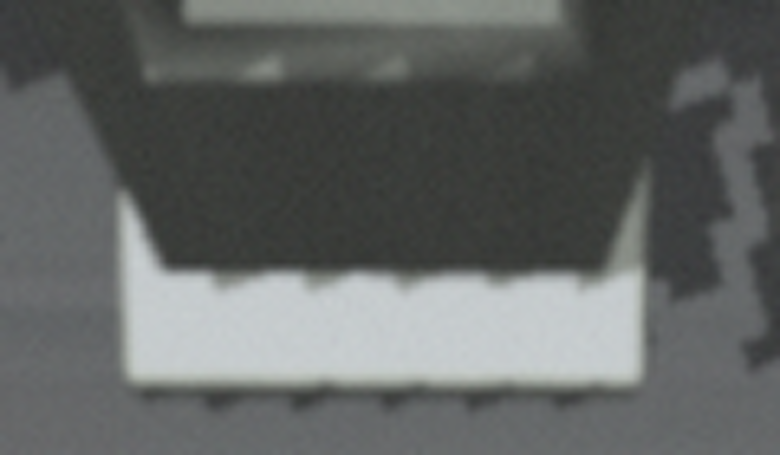

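Run:
```python
from h import *
c=cam('wrist'); s=sense();M=rot(s['tcp_rot'])
f=lambda p:np.array(p)/6.5+[260,0]
def t(n,p,z): q=plane(c,[f(p)],z);print(n,((q-s['eef_pos'])@M).round(4),q.round(4))
t('bevL',(148,80),.0745);t('bevR',(588,80),.0745)
t('flL',(182,24),.0765);t('flR',(565,24),.0765)
t('baseL',(163,268),.025);t('baseR',(606,268),.025)
t('pedL',(125,385),.016);t('pedR',(640,385),.016)
```

```text
bevL [[ 0.0045 -0.0115 -0.1035]] [[ 0.5417 -0.0554  0.0745]]
bevR [[ 0.0046  0.0101 -0.1036]] [[ 0.5348 -0.0758  0.0745]]
flL [[ 0.0025 -0.0096 -0.1055]] [[ 0.543  -0.0578  0.0765]]
flR [[ 0.0026  0.0088 -0.1055]] [[ 0.537  -0.0752  0.0765]]
baseL [[ 0.054  -0.0153 -0.1032]] [[ 0.5429 -0.052   0.025 ]]
baseR [[ 0.0541  0.0144 -0.1032]] [[ 0.5333 -0.08    0.025 ]]
pedL [[ 0.0629 -0.019  -0.0971]] [[ 0.5384 -0.0466  0.016 ]]
pedR [[ 0.0631  0.0175 -0.0972]] [[ 0.5266 -0.0811  0.016 ]]
```

Run:
```python
from h import *
c=cam('wrist');P=cloud(c)
for r in (140,160,180,200,220,260,290): print(r,np.median(P[r,318:334,2]).round(4), np.median(P[r-2:r+3,318:334].reshape(-1,3),0).round(4))
print('head',np.nanmedian(P[330:380,310:340,2]),'floor',np.median(P[0:3,292:340,2]))
```

```text
140 0.0928 [ 0.5006 -0.0556  0.0927]
160 0.0923 [ 0.495  -0.0536  0.0924]
180 0.0924 [ 0.4891 -0.0517  0.0925]
200 0.0923 [ 0.4832 -0.0496  0.0926]
220 0.0925 [nan nan nan]
260 0.0926 [ 0.4641 -0.043   0.0924]
290 0.0922 [ 0.454  -0.0396  0.0923]
head 0.09732955915350423 floor nan
```

Emit:
play_rows:
  motion:
    - [0.001, 0.003, 0, 0, 0, 0]
    - [0.01, 0, 0, 0, 0, 0]
    - [0.02, -0.0035, 0, 0, 0, 0]
    - [0.03, -0.007, 0, 0, 0, 0]
    - [0.039, -0.01, 0, 0, 0, 0]
    - [0.048, -0.013, 0, 0, 0, 0]
    - [0.048, -0.013, 0, 0, 0, 0]

```text
time: 10.4
eef_pos: [0.4888, -0.0458, 0.0784]
tcp_rot: [-0.115, 0.7, -0.118, -0.695]
ft_force: [-0.2, -0.3, -2.6]
grip_width: 0.266
```

Run:
```python
from h import *
c=cam('wrist'); c=cam('wrist'); save('w8',c['img']); s=sense();M=rot(s['tcp_rot']);print(s['time'],s['eef_pos'],s['ft_force'],s['torque'],M.round(3))
c=cam('scene'); save('s8',cv2.resize(c['img'][120:280,200:360],None,fx=4,fy=4))
```

```text
10.5 [ 0.48770428 -0.04554817  0.07822831] [-0.15029854  0.47728386 -1.95426556] [ 0.02020213 -0.00530413  0.01394229] [[ 0.004 -0.325 -0.946]
 [-0.005 -0.946  0.325]
 [-1.     0.004 -0.006]]
```

View pics/w8.png

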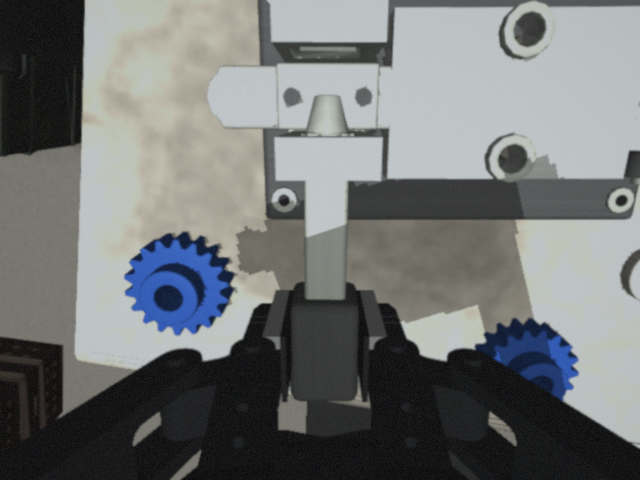

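View pics/s8.png

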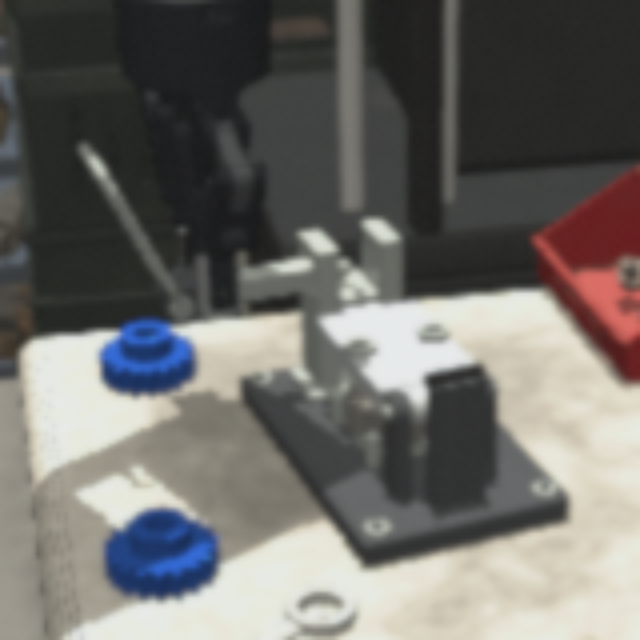

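Emit:
play_rows:
  motion:
    - [0.009, -0.003, 0, 0, 0, 0]
    - [0.018, -0.006, 0, 0, 0, 0]
    - [0.026, -0.009, 0, 0, 0, 0]
    - [0.033, -0.0113, 0, 0, 0, 0]
    - [0.036, -0.0124, 0, 0, 0, 0]
    - [0.036, -0.0124, 0, 0, 0, 0]

```text
time: 11.3
eef_pos: [0.5236, -0.0579, 0.0782]
tcp_rot: [-0.115, 0.699, -0.118, -0.696]
ft_force: [-0.7, -0.3, -2.2]
grip_width: 0.261
```

Run:
```python
from h import *
c=cam('wrist'); c=cam('wrist'); save('w9',c['img']); s=sense();M=rot(s['tcp_rot']);print(s['time'],s['eef_pos'],s['ft_force'],s['torque'],M.round(3))
```

```text
11.4 [ 0.52317625 -0.05783407  0.07812054] [ 0.05930009 -0.57213599 -2.43001557] [ 0.01076674  0.01364393 -0.00867217] [[ 0.003 -0.325 -0.946]
 [-0.005 -0.946  0.325]
 [-1.     0.004 -0.005]]
```

View pics/w9.png

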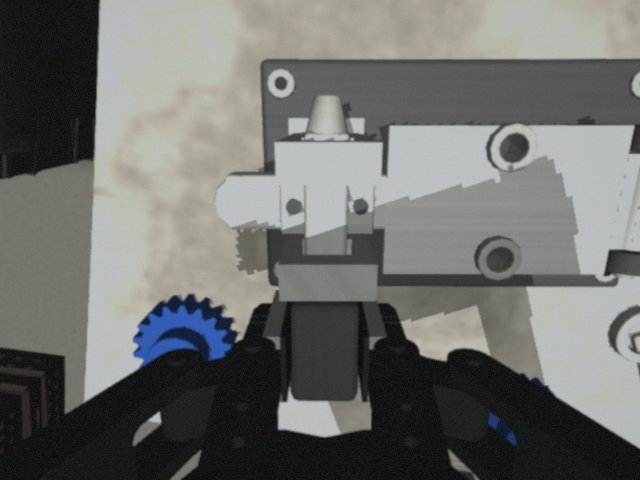

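Emit:
play_rows:
  motion:
    - [0.002, -0.0007, 0, 0, 0, 0]
    - [0.0035, -0.0012, 0, 0, 0, 0]
    - [0.005, -0.0017, 0, 0, 0, 0]
    - [0.006, -0.002, 0, 0, 0, 0]
    - [0.006, -0.002, 0, 0, 0, 0]

```text
time: 12.02
eef_pos: [0.5278, -0.0595, 0.0778]
tcp_rot: [-0.115, 0.698, -0.118, -0.697]
ft_force: [-5.0, 2.5, 0.2]
grip_width: 0.262
```

Run:
```python
from h import *
c=cam('wrist'); c=cam('wrist'); save('w10',cv2.resize(c['img'][60:420,220:460],None,fx=1.6,fy=1.6)); s=sense();M=rot(s['tcp_rot']);print(s['time'],s['eef_pos'],s['ft_force'],s['torque'],s['grip_width'])
```

```text
12.125 [ 0.5277515  -0.05947099  0.0777472 ] [-4.59506212  2.51686398  0.04042777] [0.3485161  0.78258944 0.07045444] 0.2650383357855828
```

View pics/w10.png

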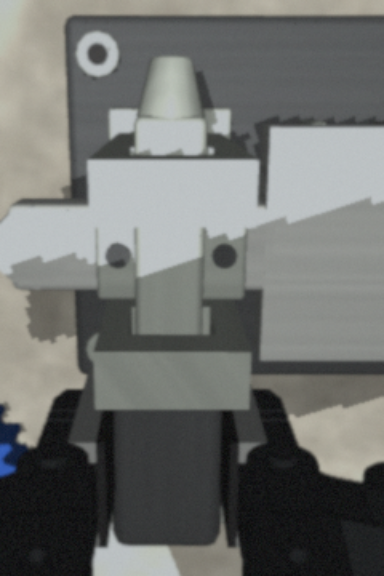

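Emit:
play_rows:
  motion:
    - [0, 0, 0, 0, 0, 0]
    - [0, 0, 0, 0, 0, 0]
    - [0, 0, 0, 0, 0, 0]
    - [0, 0, 0, 0, 0, 0]
    - [0, 0, 0.02, 0, 0, 0]
    - [0, 0, 0.05, 0, 0, 0]
    - [0, 0, 0.09, 0, 0, 0]
    - [0, 0, 0.125, 0, 0, 0]
    - [0, 0, 0.13, 0, 0, 0]
  grip: 0.6

```text
time: 13.25
eef_pos: [0.5293, -0.0597, 0.2103]
tcp_rot: [-0.115, 0.7, -0.118, -0.695]
ft_force: [0.3, -0.3, -0.1]
grip_width: 0.602
```

Run:
```python
from h import *
c=cam('wrist'); c=cam('wrist'); save('w11',c['img']); s=sense();print(s['time'],s['eef_pos'],s['ft_force'],s['grip_width'])
c=cam('scene'); save('s11',cv2.resize(c['img'][120:280,200:360],None,fx=4,fy=4))
```

```text
13.35 [ 0.52789899 -0.05949662  0.20798739] [-0.1767261   0.07205526 -1.35120177] 0.5996181166843598
```

View pics/w11.png

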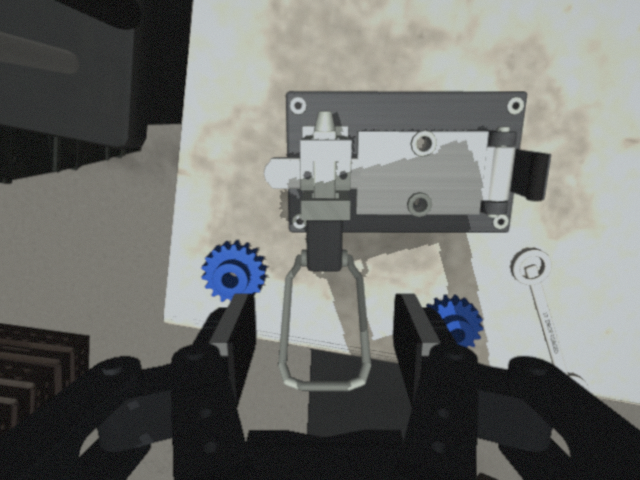

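View pics/s11.png

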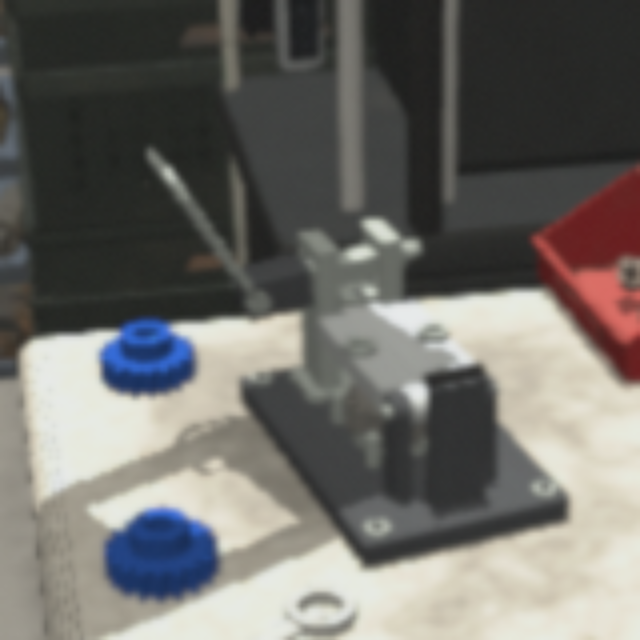

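Run:
```python
from h import *
c=cam('wrist');s=sense();M=rot(s['tcp_rot']);P=cloud(c)
m=np.zeros((480,640),bool);m[378:392,300:355]=1
m&=P[...,2]>.12
print(m.sum(),np.median(P[m],0),((np.median(P[m],0)-s['eef_pos'])@M).round(4))
O=np.array([.540,-.134,0]);print((np.median(P[m],0)-O)@[.946,-.325,0])
```

```text
552 [ 0.46564631 -0.04190478  0.1624147 ] [0.0442 0.0032 0.0638]
-0.1002695353830339
```

Emit:
play_rows:
  motion:
    - [-0.02, 0.007, 0.005, 0, 0, 0]
    - [-0.045, 0.015, 0.005, 0, 0, 0]
    - [-0.07, 0.023, 0, 0, 0, 0]
    - [-0.088, 0.03, 0, 0, 0, 0]
    - [-0.088, 0.03, -0.02, 0, 0, 0]
    - [-0.088, 0.03, -0.045, 0, 0, 0]
    - [-0.088, 0.03, -0.06, 0, 0, 0]
    - [-0.088, 0.03, -0.06, 0, 0, 0]
  grip: 0

```text
time: 14.45
eef_pos: [0.4382, -0.0293, 0.1456]
tcp_rot: [0.115, -0.696, 0.118, 0.698]
ft_force: [1.3, 0.3, -0.1]
grip_width: -0.002
```

Run:
```python
from h import *
c=cam('wrist'); c=cam('wrist'); save('w12',c['img']); s=sense();print(s['time'],s['eef_pos'],s['ft_force'],s['grip_width'])
```

```text
14.55 [ 0.43928824 -0.02940457  0.14684735] [0.47909611 0.12417128 0.82848001] 0.001440716380448195
```

View pics/w12.png

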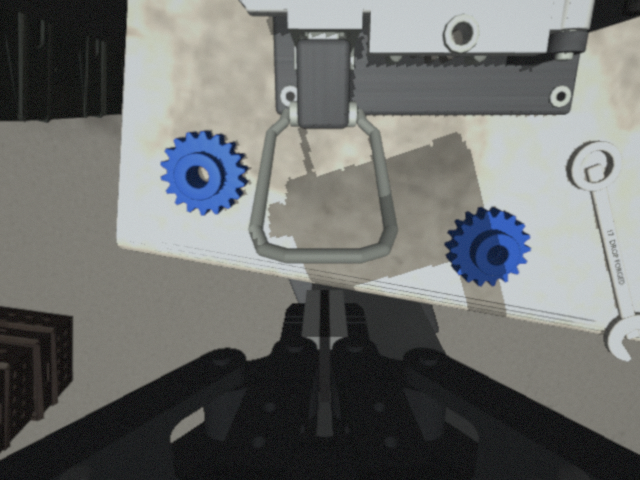

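Emit:
play_rows:
  motion:
    - [0.01, -0.0034, 0, 0, 0, 0]
    - [0.02, -0.0068, 0, 0, 0, 0]
    - [0.03, -0.0102, 0, 0, 0, 0]
    - [0.04, -0.0137, 0, 0, 0, 0]
    - [0.05, -0.0171, 0, 0, 0, 0]
    - [0.06, -0.0205, 0, 0, 0, 0]
    - [0.07, -0.0239, 0, 0, 0, 0]
    - [0.079, -0.027, 0, 0, 0, 0]
    - [0.082, -0.028, 0, 0, 0, 0]
    - [0.082, -0.028, 0, 0, 0, 0]

```text
time: 15.8
eef_pos: [0.5213, -0.0574, 0.1467]
tcp_rot: [0.115, -0.697, 0.118, 0.698]
ft_force: [0.2, -0.5, -1.3]
grip_width: 0.005
```

Run:
```python
from h import *
c=cam('wrist'); c=cam('wrist'); save('w13',c['img']); s=sense();print(s['time'],s['eef_pos'],s['ft_force'],s['grip_width'])
c=cam('scene'); save('s13',cv2.resize(c['img'][120:280,200:360],None,fx=4,fy=4))
```

```text
15.9 [ 0.52093411 -0.05734724  0.14677008] [-0.42069181 -0.39240091 -0.41638651] 0.002502282961335559
```

View pics/w13.png

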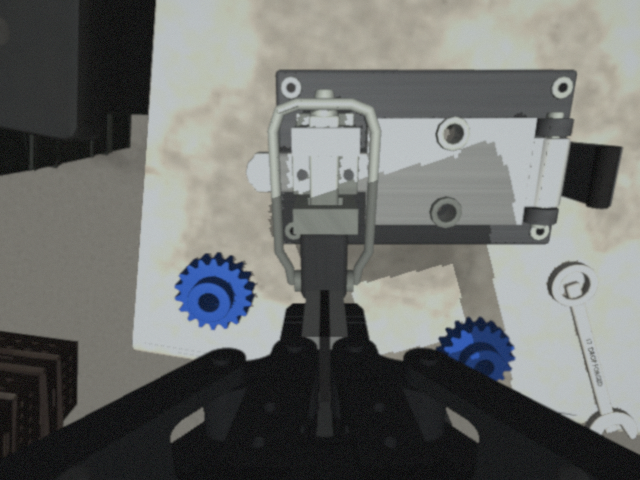

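View pics/s13.png

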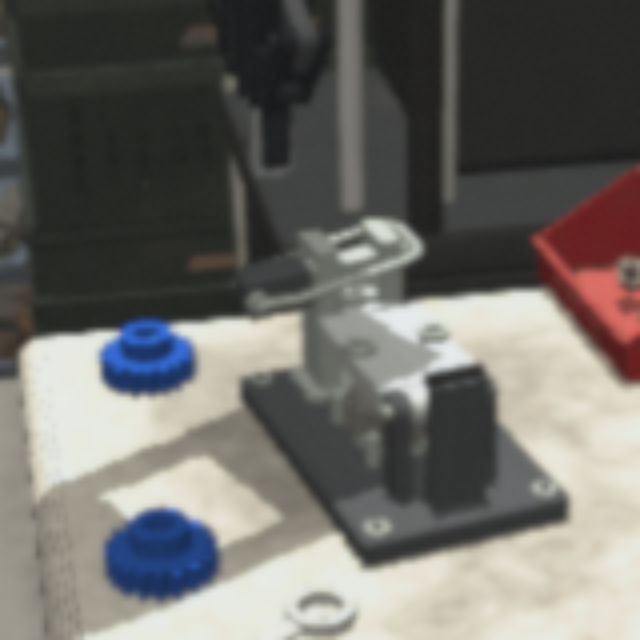

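Emit:
play_rows:
  motion:
    - [0, 0, 0.02, 0, 0, 0]
    - [-0.01, 0.003, 0.05, 0, 0, 0]
    - [-0.02, 0.006, 0.07, 0, 0, 0]
    - [-0.02, 0.006, 0.07, 0, 0, 0]
    - [-0.02, 0.006, 0.07, 0, 0, 0]

```text
time: 16.58
eef_pos: [0.5008, -0.0513, 0.2163]
tcp_rot: [0.115, -0.697, 0.118, 0.698]
ft_force: [-0.1, 0.4, -0.7]
grip_width: -0.003
```

Run:
```python
from h import *
c=cam('wrist'); c=cam('wrist'); save('w14',cv2.resize(c['img'][80:340,200:460],None,fx=2.3,fy=2.3)); np.savez('/tmp/w14.npz',P=cloud(c)); s=sense();print(s['time'],s['eef_pos'],s['ft_force'],s['grip_width'])
```

```text
16.675 [ 0.50065187 -0.05130877  0.21589102] [-0.026054    0.01047747 -1.35713312] 0.006220680859211769
```

View pics/w14.png

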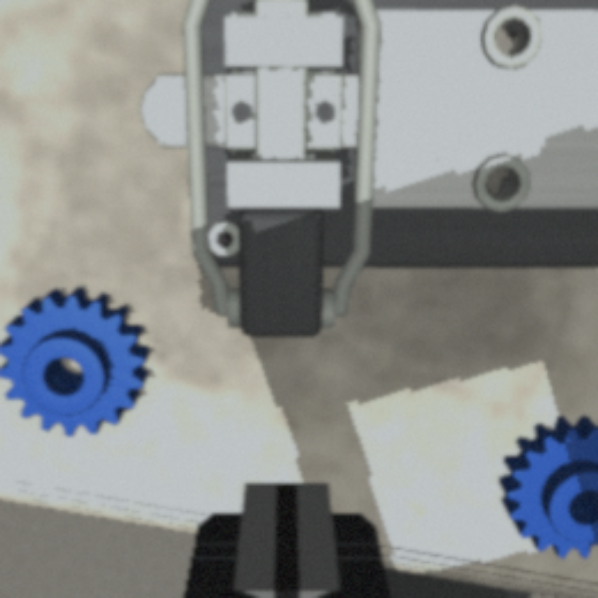

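Run:
```python
from h import *
P=np.load('/tmp/w14.npz')['P']
f=lambda x,y:(int(x/2.3+200),int(y/2.3+80))
def h(p):
  a=P[p[1]-1:p[1]+2,p[0]-3:p[0]+4].reshape(-1,3); i=np.nanargmax(a[:,2]); return a[i].round(4)
for q in [(197,20),(197,60),(196,120),(198,180),(368,20),(370,60),(369,120),(365,200)]: print(q,h(f(*q)))
c=cam('wrist');Q=cloud(c);save('w15',c['img'])
b=np.zeros((480,640),bool);b[40:90,280:365]=1
print('leaf',[np.nanmedian(Q[k[1]-2:k[1]+3,k[0]-2:k[0]+3,2]).round(4) for k in ((385,105),(400,150))])
# pin level
for y in (110,140): print('shank',P[f(282,y)[1],f(282,y)[0]].round(4))
print('head',P[f(282,290)[1],f(282,290)[0]].round(4))
```

```text
(197, 20) [ 0.5915 -0.0598  0.0987]
(197, 60) [ 0.582  -0.0548  0.0966]
(196, 120) [ 0.5675 -0.0518  0.0943]
(198, 180) [ 0.5523 -0.0444  0.0909]
(368, 20) [ 0.576  -0.1034  0.0989]
(370, 60) [ 0.5672 -0.0996  0.0968]
(369, 120) [ 0.5522 -0.0944  0.0942]
(365, 200) [ 0.5311 -0.0881  0.0897]
leaf [np.float64(0.0696), np.float64(0.0697)]
shank [ 0.5625 -0.0736  0.0918]
shank [ 0.5551 -0.0711  0.0928]
head [ 0.5151 -0.0573  0.0925]
```

View pics/w15.png

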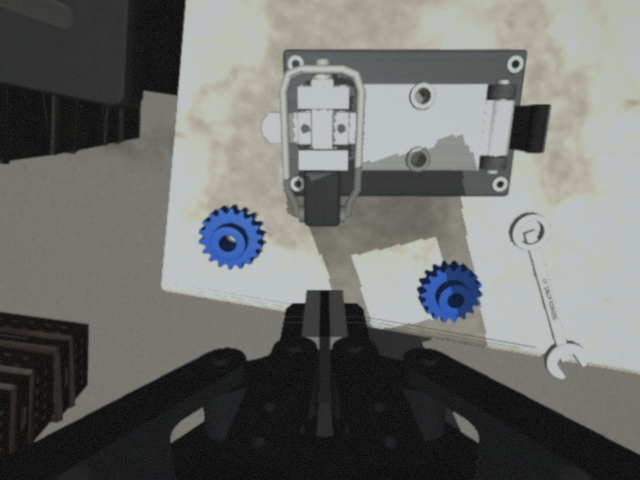

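Run:
```python
from h import *
X=np.array([.946,-.325,0]);O=np.array([.540,-.134,0])
acc=[]
for i in range(6):
  c=cam('wrist');acc.append(cloud(c))
P=np.nanmedian(acc,0);J=(P-O)@np.c_[X,[.325,.946,0],[0,0,1]]
save('w16',cv2.resize(c['img'][40:240,240:400],None,fx=3,fy=3))
print('rows along pin centre u=322')
for v in range(60,224,6): print(v,J[v,320:325].mean(0).round(4))
for nm,sgn in (('L',(282,294)),('R',(350,366))):
  L=[]
  for v in range(80,190,4):
    a=J[v,sgn[0]:sgn[1]];a=a[np.isfinite(a[:,2])];i=a[:,2].argmax()
    if a[i,2]>.08:L.append(a[i])
  L=np.array(L);p=np.polyfit(L[:,0],L[:,2],1);print(nm,len(L),p,np.std(np.polyval(p,L[:,0])-L[:,2]))
```

```text
rows along pin centre u=322
60 [0.0403 0.0643 0.0922]
66 [0.0363 0.0643 0.0985]
72 [0.033  0.0643 0.0984]
78 [0.03   0.0643 0.0944]
84 [0.0267 0.0644 0.0945]
90 [0.0227 0.0644 0.104 ]
96 [0.0195 0.0644 0.1036]
102 [0.0161 0.0644 0.1035]
108 [0.0128 0.0644 0.1037]
114 [0.0095 0.0644 0.0931]
120 [0.0059 0.0644 0.0929]
126 [0.0024 0.0644 0.0923]
132 [-0.0013  0.0644  0.092 ]
138 [-0.0049  0.0644  0.0917]
144 [-0.0087  0.0644  0.0915]
150 [-0.0116  0.0644  0.1022]
156 [-0.015   0.0644  0.1039]
162 [-0.0186  0.0644  0.1038]
168 [-0.0223  0.0644  0.1037]
174 [-0.0272  0.0644  0.0941]
180 [-0.031   0.0644  0.0944]
186 [-0.035   0.0644  0.0941]
192 [-0.0389  0.0644  0.0939]
198 [-0.0429  0.0645  0.0934]
204 [-0.047   0.0645  0.093 ]
210 [-0.0511  0.0645  0.0926]
216 [-0.0552  0.0645  0.0924]
222 [-0.0594  0.0645  0.0921]
L 28 [0.18550899 0.09326572] 0.00023324192853225737
R 28 [0.1853257  0.09322499] 0.000186222058000962
```

View pics/w16.png

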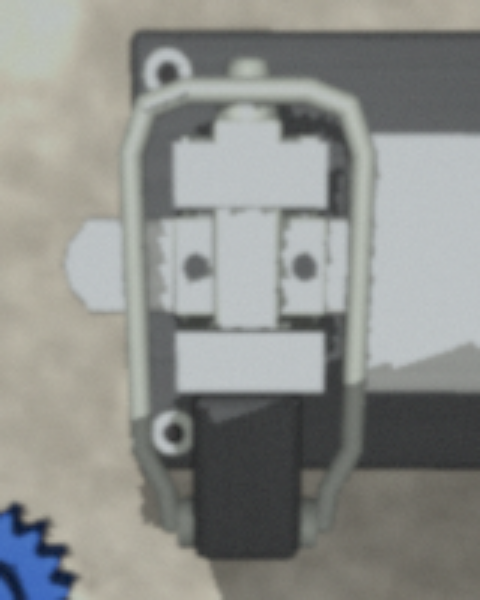

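Run:
```python
from h import *
s=sense();print(s['time'],s['ft_force'],s['eef_pos']); c=cam('scene'); save('s17',c['img']); job_done()
```

```text
17.025 [-0.20537573 -0.15859411 -0.73830711] [ 0.5009073  -0.05133613  0.21655002]
the job is handed in; nothing more can be done
```

View pics/s17.png

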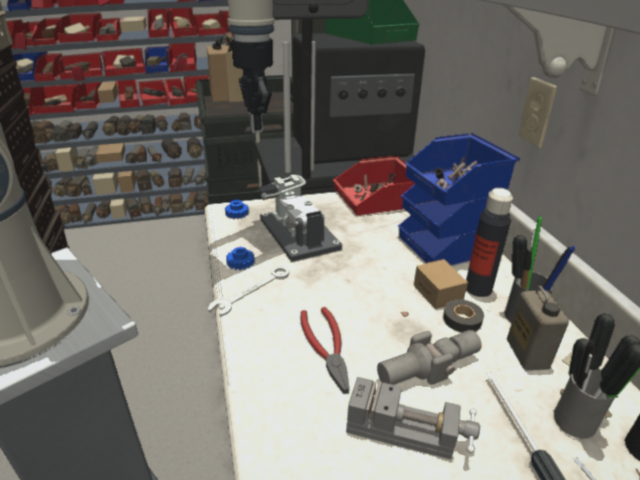

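The leaf is shut over the gear, the hitch pin is home in the cross hole, and the wire loop lies over the pin's tip. I handed the job in at about 17 s; `job_done()` gives no verdict.

Last checks before handing in, from the wrist camera's depth readings:
- **Leaf:** its top measures 69.7 mm above the bench against the 70 mm given, so it is level and shut.
- **Gear:** it is hidden under the leaf, so I infer that it is still in its nest from the leaf lying level; I could not see it directly.
- **Pin:** the shoulder is within about 1 mm of the clevis face and about 3 mm from the mouth centre. The pin settled head-down by about 0.08 rad in the hole's play; the limit is 0.2 rad.
- **Loop:** it slopes 0.185 rad to the bench, which is about 0.10 rad relative to the pin; the limit is 0.2 rad.
- **Arm and bystanders:** the arm is clear above the jig. In the last scene picture the spanner, tape, carton, pliers and universal joint look unmoved.

The top and wrist cameras disagreed by about 4 mm on where the clevis is. I lined the pin up with the hole using the wrist view alone, and it went in without side force.

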